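Find the pitch comb that fits the press screw

TASK

Gauge the thread of the big wooden screw in the middle of the bench: mesh the two wooden pitch combs against it one by one if need be, and leave the comb that seats fully standing astride this screw, near the middle of its thread, bar along the screw and upright, all its teeth down in the grooves. The comb that does not fit must end up on the bench, off the screws; the screw at the left side of the bench is only a spare, leave it bare.

Things in the scene. Friction and masses are not known exactly. Their poses are not given: they have to be found in the camera images.
- screw_fine_axis (a point): Wooden press screw fixed level (x along it) in two dark blocks at +-138 mm, head at +x. Thread crests 56 mm, roots 38 mm in diameter, 20 mm crest to crest, over the middle 230 mm. Point: on the axis, mid-thread, at a crest, 55 mm above the bench. Lies in the middle of the bench (y about 0.06 m: to be gauged) or at its left side (y about 0.37 m: spare).
- screw_coarse_axis (a point): Wooden press screw fixed level (x along it) in two dark blocks at +-138 mm, head at +x. Thread crests 56 mm, roots 38 mm in diameter, 28 mm crest to crest, over the middle 210 mm. Point: on the axis, mid-thread, at a crest, 55 mm above the bench. Lies in the middle of the bench (y about 0.06 m: to be gauged) or at its left side (y about 0.37 m: spare).
- comb_fine_grip (a point): Loose comb: upright bar 116 x 16 x 48 mm (x, y, z), six pairs of 6 mm teeth 20 mm apart, evenly about its middle, sloping 45 deg down both sides, 96 mm over the ends. Stands on them right of the screws. Point: bar centre, 71 mm above tooth ends; teeth start 24 mm below it. Seated on its own pitch, middle over the screw's point, it is 55 mm above the axis; else 8 mm or more higher.
- comb_coarse_grip (a point): Loose comb: upright bar 116 x 16 x 48 mm (x, y, z), four pairs of 6 mm teeth 28 mm apart, evenly about its middle, sloping 45 deg down both sides, 96 mm over the ends. Stands on them right of the screws. Point: bar centre, 71 mm above tooth ends; teeth start 24 mm below it. Seated on its own pitch, middle over the screw's point, it is 55 mm above the axis; else 8 mm or more higher.
Mind the look-alikes: they are no part of the job. Leave any green or turquoise look-alike of the part that bears comb_fine_grip alone.

How it is judged (in metres and radians):
At the end, for the whole second after the job is handed in: The comb of the middle screw's pitch rests released astride it: bar centre 46 to 60 mm above the axis, within 15 mm sideways and 45 mm lengthwise of the thread's middle, within 0.17 rad of its direction and 0.2 rad of upright. The other comb is at rest on the bench, bar centre under 80 mm high (((world y of screw_fine_axis below 0.2 m and z of comb_fine_grip in the frame of screw_fine_axis between 0.046 and 0.06 m and y of comb_fine_grip in the frame of screw_fine_axis between -0.015 and 0.015 m and x of comb_fine_grip in the frame of screw_fine_axis between -0.045 and 0.045 m and angle between the x axis of comb_fine_grip and the x axis of screw_fine_axis, either way round below 0.17 rad and angle between comb_fine_grip's own z axis and vertical below 0.2 rad and height (world z) of comb_coarse_grip below 0.08 m and linear speed of each of comb_fine, comb_coarse below 0.02 m/s) or (world y of screw_coarse_axis below 0.2 m and z of comb_coarse_grip in the frame of screw_coarse_axis between 0.046 and 0.06 m and y of comb_coarse_grip in the frame of screw_coarse_axis between -0.015 and 0.015 m and x of comb_coarse_grip in the frame of screw_coarse_axis between -0.045 and 0.045 m and angle between the x axis of comb_coarse_grip and the x axis of screw_coarse_axis, either way round below 0.17 rad and angle between comb_coarse_grip's own z axis and vertical below 0.2 rad and height (world z) of comb_fine_grip below 0.08 m and linear speed of each of comb_coarse, comb_fine below 0.02 m/s))); the robot touches nothing.
It also fails if it takes over 48 s, if anything falls off the work surface, if the arm or the gripper's body presses on something with over 40 N, if the wrist force passes 120 N, or if a joint passes its speed limit or range.

ROBOT

A 6-joint arm with a two-finger parallel gripper is mounted at the origin on the work surface. World frame = base frame: x ahead of the robot, y to its left, z up, the work surface at z = 0. Lengths are in m, angles in degrees, forces in N, time in s.
With the tool pointing down it reaches from about 0.3 to 0.75 m from the base axis. Payload 8.5 kg.
Tool frame: the origin (TCP) lies at the very end of the fingers, on their centre line; the grasp point (between the pads) lies 19 mm behind it; z points along the fingers, y is the line along which they close (so a half turn about z gives the same grasp; the last joint's range is limited). The gripper opens to 85 mm and grips with 20 to 120 N. Pads are 22 mm wide; open, the fingers measure 114 mm over their backs; the gripper's body (76 mm by 85 mm) begins 54 mm behind the grasp point. The pads swing forward as they close: fully open they stand 13 mm farther back than shut.
Start: joints at [52.237, 21.807, 74.336, -0, 83.858, -12.336], TCP at [0.236, 0.497, 0.231] pointing down, gripper open.
Joint ranges: [-178.18, 178.18], [-50.72, 133.34], [12.68, 142.11], [-81.47, 261.47], [9.98, 163.14], [-165.26, 165.26]. Speed limits (degrees/s): [136.94, 136.94, 180, 180, 180, 180].

INTERFACE

Orientations are given as a 3x3 rotation matrix whose columns are the frame's x, y, z axes.
In Python, from rig import observe, cams, ticket gives the robot as it stands.
- The arm moves only by the tool move_arm, never from a script. Its arguments are lists of equal length, an entry for each row: "jaw": the finger opening in cm, from 0 to 8.54; "dp": the shift along the tool's x, y, z in cm, a list of three; "turn": the turn, a rotation vector about the tool's x, y, z in rad, a list of three. In form: {"jaw": [jaw, ...], "dp": [[tx, ty, tz], ...], "turn": [[wx, wy, wz], ...]}. A call has 1 to 12 rows; each row shifts and turns the commanded pose from where the row before left it, along the tool's axes as they then stand; what a row does not reach is not made up. A row lasts 1/12 s, in which the tool goes at most 41.7 mm and 7.16 degrees, less where a joint would pass 70% of its speed; a pose out of reach is approached as far as the arm can. A call is refused whole if a number of a shift passes 4.17 or a number of a turn 0.125, either way. A call with a gripper value outside its range is refused whole. The fingers move at their own pace and stop on an object; "force" is the grip in N (left out, the last holds). Time passes only in rows, so rows that do not move let the fingers close. It gives the time, the measured TCP pose, the force, the opening and the grip force at its end, in the units of the state.
- observe(): the state, without advancing time (a new reading comes with each control period).
- cams.get_image(name): name is "side" or "top"; returns (picture, depth): 420x560x3 uint8, red, green, blue; 420x560 float32, m along the optical axis (not along the pixel's ray), 0 where there is no reading.
- cams.calibration(name): a dict with "vertical_fov" (degrees; the focal length in pixels is half the picture's height over the tangent of half this angle, whatever the lens; pixels are square), "cx", "cy" (the principal point, pixels), "k1" (the pictures are not rectified: a ray, as slopes to the right and down, at radius r is drawn at 1 + k1 r^2 times it, then the intrinsics apply), "view" (4x4, takes a point from world to camera coordinates). Camera axes: x right, y up, looking along -z (the intrinsics and any distortion apply to the point x, -y, -z); pixel columns grow to the right and rows downward; lengths in m; the calibration is good to about 2 mm. A picture is of the moment at which its call begins. calibration takes no time and is no camera call.
- ticket.close_job(): hands the job in; it is judged then, once.
Trained networks look in the newest picture that a camera, given by its name, has taken for a name from the list of things; names that differ only in an ending like _2 or _b are one class to them, and where a whole thing is asked for, a point or a joint stands for the part that bears it (a point fixed in the world has none). Each returns a list of dicts, best first, with "p" (0 to 1); they miss things now and then, are a little off and sometimes report something else, mostly with a low value. They report only what shows in the picture. A call takes as long as a camera call. They do not tell look-alikes from the thing itself.
- cams.spot_in(camera, query): "box" ([centre column, centre row, width, height] as shares, 0 to 1, of the picture: columns of its width, rows of its height, round what is visible of it).
- cams.outline_of(camera, query): "mask" (420x560 bool, what is visible of it) and "box" ([centre column, centre row, width, height] as shares, 0 to 1, of the picture: columns of its width, rows of its height, round what is visible of it).
- cams.mark_of(camera, query): "location" ([column, row] as shares, 0 to 1, of the picture: columns of its width, rows of its height: a listed point, or the origin of a listed thing).
The state is a dict: "time_s": time; "q": joint angles; "qvel": joint speeds; "joint_efforts": joint torques, N m; "position": TCP position; "tool_rot": TCP orientation; "ft_force": force on the tool from outside, world axes, zero at the start; "wrist_torque": the same for the moment, N m; "grip_width": finger opening in m; "gripper_force": force on a finger pad.
Only numpy, scipy, OpenCV 4.12 (cv2) and the standard library are available. Lean on these libraries where they do the work, as an engineer would, in place of code of your own. Each camera call takes 0.05 s, during which the arm holds its last target. There are 200 camera calls.

## Working session

There is one attempt and no reset: what is moved stays moved. The work goes in short steps, Python scripts to look and compute and a tool call to move; the robot and the scene stay as the last step left them, time stands still between calls to the robot, and variables do not carry over. Pictures are saved under pics/ and viewed, at most 10 in all, crops included, and the job is handed in when it is done.

Besides the shell and the picture viewer there is one more tool, called after "Request:" as name(argument=value, ...) on one line, values as JSON. move_arm: Moves the arm, as the interface text tells. Its arguments: {"type":"object","properties":{"jaw":{"type":"array","items":{"type":"number"}},"dp":{"type":"array","items":{"type":"array","items":{"type":"number"}}},"turn":{"type":"array","items":{"type":"array","items":{"type":"number"}}},"force":{"type":"number"}},"required":["jaw","dp","turn"]}

```bash
mkdir -p pics; cat > h.py <<'E'
import numpy as np, cv2
from rig import observe, cams, ticket
def K(n):
    c=cams.calibration(n); f=210/np.tan(np.radians(c["vertical_fov"])/2); return c,f
def cloud(n,d):
    c,f=K(n); v,u=np.mgrid[0:420,0:560].astype(float)
    x=(u-c["cx"])/f; y=(v-c["cy"])/f; X,Y=x.copy(),y.copy()
    for _ in range(20):
        s=1+c["k1"]*(X*X+Y*Y); X=x/s; Y=y/s
    P=np.stack([X*d,-Y*d,-d,np.ones_like(d)],-1)
    W=P@np.linalg.inv(np.array(c["view"])).T
    W=W[...,:3]; W[d<=0]=np.nan
    return W
def snap(n,name=None):
    im,d=cams.get_image(n)
    if name: cv2.imwrite("pics/"+name,im[...,::-1])
    return im,cloud(n,d)
E
python3 - <<'E'
from h import *
c={}
for n in ("top","side"):
    im,W=snap(n,n+"0.png"); np.save(n+"0.npy",W)
    print(n,cams.calibration(n)["view"])
    for q in ("screw_fine_axis","screw_coarse_axis","comb_fine_grip","comb_coarse_grip"):
        for r in cams.mark_of(n,q)[:4]:
            u,v=r["location"][0]*560,r["location"][1]*420
            print(q,round(r["p"],2),round(u),round(v),W[min(419,int(v)),min(559,int(u))].round(3))
s=observe();print(s["time_s"],s["tool_rot"],s["position"])
E
```

```text
top [[ 0.00536946 -0.99992013  0.01144127 -0.0217347 ]
 [ 0.99505769  0.00647712  0.099087   -0.47813773]
 [-0.09915319  0.01085268  0.995013   -1.02341469]
 [ 0.          0.          0.          1.        ]]
screw_fine_axis 0.69 114 201 [0.486 0.37  0.079]
screw_coarse_axis 0.85 246 187 [0.524 0.056 0.074]
screw_coarse_axis 0.74 119 201 [0.486 0.357 0.081]
screw_coarse_axis 0.19 337 175 [ 0.55  -0.16   0.091]
comb_fine_grip 0.95 188 131 [0.652 0.195 0.093]
comb_fine_grip 0.79 435 277 [ 0.312 -0.385  0.093]
comb_fine_grip 0.59 182 206 [0.476 0.201 0.095]
comb_fine_grip 0.57 339 174 [ 0.551 -0.163  0.096]
comb_coarse_grip 0.74 415 180 [ 0.54  -0.346  0.09 ]
side [[ 0.72371378 -0.68996654 -0.01358457 -0.37393419]
 [ 0.48330267  0.49269391  0.72365132 -0.28644257]
 [-0.49260216 -0.53028189  0.69003205 -1.17167592]
 [ 0.          0.          0.          1.        ]]
screw_fine_axis 0.74 198 157 [0.485 0.338 0.072]
screw_coarse_axis 0.85 274 199 [0.523 0.032 0.072]
comb_fine_grip 0.94 337 229 [ 0.547 -0.177  0.092]
comb_fine_grip 0.94 220 178 [0.463 0.194 0.09 ]
comb_fine_grip 0.71 333 341 [ 0.294 -0.393  0.097]
comb_fine_grip 0.58 268 152 [0.65  0.199 0.081]
comb_coarse_grip 0.62 391 275 [ 0.52  -0.367  0.096]
comb_coarse_grip 0.59 274 196 [0.529 0.039 0.078]
0.5 [[-9.03150058e-01  4.29325018e-01 -3.20821345e-05]
 [ 4.29325019e-01  9.03150052e-01 -1.11957265e-04]
 [-1.90910735e-05 -1.14887874e-04 -9.99999993e-01]] [0.23612611 0.49666632 0.23130272]
```

View pics/top0.png

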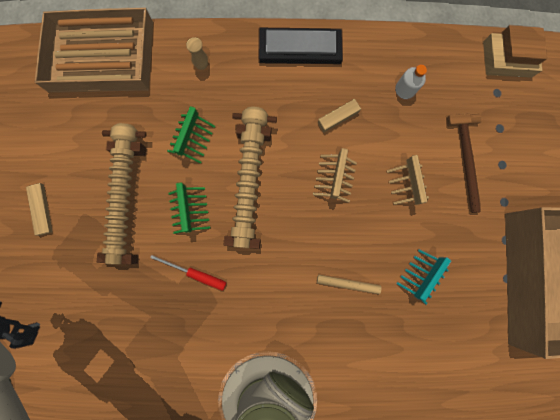

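View pics/side0.png

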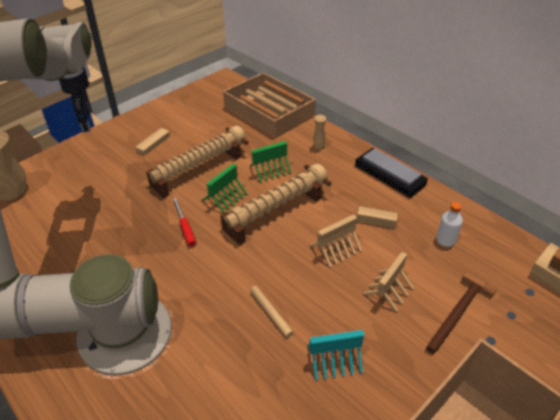

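The top view shows the middle screw running from (254,120) to (242,240). The two wooden combs are at (339,175), which has six tooth pairs, and (414,180), which has four. The green and turquoise combs are look-alikes. Next I measure the screw's pitch and phase and the pose of each comb.

```bash
cat > m.py <<'E'
from h import *
def barfit(W,x0,y0,r=.075,zmin=.078,zmax=.115):
    m=(np.hypot(W[...,0]-x0,W[...,1]-y0)<r)&(W[...,2]>zmin)&(W[...,2]<zmax)
    P=W[m]; (cx,cy),(a,b),ang=cv2.minAreaRect((P[:,:2]*1000).astype(np.float32))
    box=cv2.boxPoints(((cx,cy),(a,b),ang)); e=[box[1]-box[0],box[2]-box[1]]
    L=max(e,key=np.linalg.norm); return np.array([cx,cy]),np.degrees(np.arctan2(L[1],L[0])),(a,b),np.median(P[:,2]),len(P)
E
python3 - <<'E'
from m import *
for n in ("top","side"):
    W=np.load(n+"0.npy")
    print(n)
    for nm,x,y in (("fine",.55,-.165),("coarse",.53,-.355)):
        print(nm,barfit(W,x,y))
    for nm,x,y,R in (("mid",.524,.05,.16),("spare",.486,.36,.16)):
        m=(abs(W[...,0]-x)<R)&(abs(W[...,1]-y)<.05)&(W[...,2]>.03)&(W[...,2]<.12)
        P=W[m]
        # axis direction: fit line to central points
        vx,vy,px,py=cv2.fitLine(P[:,:2].astype(np.float32),cv2.DIST_HUBER,0,1e-4,1e-4).ravel()
        if vx<0: vx,vy=-vx,-vy
        print(nm,"dir",np.degrees(np.arctan2(vy,vx)).round(2),"pt",px,py)
        s=(P[:,0]-px)*vx+(P[:,1]-py)*vy; t=-(P[:,0]-px)*vy+(P[:,1]-py)*vx
        bs=np.arange(-.15,.15,.004); pr=[]
        for b in bs:
            k=(s>=b)&(s<b+.004)
            pr.append((round(b*1000),*(np.percentile(P[k,2],95)*1000,t[k].min()*1000,t[k].max()*1000)) if k.sum()>3 else (b,0,0,0))
        print(" ".join("%d:%d/%d/%d"%p for p in pr))
E
```

```text
top
fine (array([ 557.48150635, -166.69981384]), np.float32(-11.793326), (16.803255081176758, 116.08554077148438), np.float64(0.09317773382187289), 366)
coarse (array([ 543.67901611, -354.52426147]), np.float32(10.38576), (115.85305786132812, 18.162607192993164), np.float64(0.09252505167984182), 419)
mid dir -4.79 pt 0.533408 0.050752085
-150:74/-40/36 -146:74/-40/36 -142:73/-39/36 -138:75/-39/37 -134:74/-39/37 -130:83/-29/30 -126:84/-24/27 -122:84/-24/28 -118:84/-25/28 -114:83/-25/29 -110:85/-25/29 -106:74/-15/20 -102:73/-14/18 -98:74/-16/18 -94:80/-21/24 -90:83/-25/29 -86:81/-23/29 -82:77/-17/20 -78:74/-15/18 -74:74/-16/18 -70:74/-16/19 -66:80/-23/27 -62:84/-25/30 -58:83/-25/27 -54:77/-19/20 -50:74/-17/18 -46:76/-16/19 -42:74/-16/19 -38:80/-23/25 -34:82/-25/27 -30:82/-24/27 -26:75/-17/18 -22:75/-16/19 -18:75/-16/19 -14:76/-18/20 -10:80/-22/25 -6:83/-25/27 -2:82/-22/28 2:77/-16/16 6:74/-16/19 10:73/-16/20 14:75/-17/17 18:78/-25/26 22:84/-24/28 26:84/-24/28 30:77/-16/19 34:74/-16/19 38:76/-16/17 42:75/-15/18 46:78/-24/26 50:83/-24/28 54:82/-24/29 58:76/-16/22 62:76/-16/17 66:74/-15/1
[... 3003 characters left out ...]
/-18/24 -66:79/-10/7 -62:74/-3/19 -58:73/-7/20 -54:79/-16/38 -50:81/-18/32 -46:80/-11/12 -42:75/-6/9 -38:74/-5/26 -34:80/-9/32 -30:82/-14/27 -26:81/-14/21 -22:71/-6/5 -18:76/-6/19 -14:78/-12/36 -10:83/-14/41 -6:77/-13/16 -2:76/-5/17 2:73/-4/14 6:78/-17/35 10:82/-14/30 14:78/-14/10 18:73/-5/15 22:75/-6/25 26:82/-11/37 30:82/-12/37 34:79/-12/27 38:75/-6/18 42:75/-2/25 46:79/-10/39 50:82/-14/32 54:76/-10/5 58:74/-4/12 62:75/-6/25 66:78/-12/33 70:82/-18/45 74:82/-12/20 0:0/0/0 82:75/-5/28 86:79/-9/28 90:83/-11/40 94:80/-10/24 0:0/0/0 102:75/-1/19 106:82/-9/36 110:82/-10/30 114:81/-10/36 118:72/-3/14 122:79/-10/30 126:83/-10/41 130:84/-13/25 134:82/-26/28 138:78/-23/37 142:77/-23/20 146:73/-24/25
```

The middle screw has a 28 mm pitch, so it is the coarse one, with a crest near s = -3.5 mm. The coarse comb at about (0.543, -0.355), yaw about 10.5°, should go on it. I'm moving there now.

Request:
move_arm(jaw=[8.54, 8.54, 8.54, 8.54, 8.54, 8.54, 8.54, 8.54, 8.54, 8.54, 8.54, 8.54], dp=[[0, 0, 0], [0, 0, 0], [0, 0, 0], [0, 0, 0], [0, 0, 0], [0, 0, 0], [-0.6, -3.7, 0], [-0.6, -3.7, 0], [-0.6, -3.7, 0], [-0.6, -3.7, 0], [-0.6, -3.7, 0], [-0.6, -3.7, 0]], turn=[[0, 0, -0.105], [0, 0, -0.105], [0, 0, -0.105], [0, 0, -0.105], [0, 0, -0.105], [0, 0, -0.105], [0, 0, 0], [0, 0, 0], [0, 0, 0], [0, 0, 0], [0, 0, 0], [0, 0, 0]])

```text
time_s: 1.5
position: [0.3127, 0.2836, 0.2315]
tool_rot: [[-0.983, -0.186, 0.0], [-0.186, 0.983, 0.0], [-0.001, 0.0, -1.0]]
ft_force: [0.7, -0.1, -0.1]
grip_width: 0.0852
gripper_force: 0.0
```

Request:
move_arm(jaw=[8.54, 8.54, 8.54, 8.54, 8.54, 8.54, 8.54, 8.54, 8.54, 8.54, 8.54, 8.54], dp=[[-0.6, -3.7, 0], [-0.6, -3.7, 0], [-0.6, -3.7, 0], [-0.6, -3.7, 0], [-0.6, -3.7, 0], [-0.6, -3.7, 0], [-0.6, -3.7, 0], [-0.6, -3.7, 0], [-0.6, -3.7, 0], [-0.6, -3.7, 0], [-0.6, -3.7, 0], [-0.6, -3.7, 0]], turn=[[0, 0, 0], [0, 0, 0], [0, 0, 0], [0, 0, 0], [0, 0, 0], [0, 0, 0], [0, 0, 0], [0, 0, 0], [0, 0, 0], [0, 0, 0], [0, 0, 0], [0, 0, 0]])

```text
time_s: 2.5
position: [0.4658, -0.1398, 0.2314]
tool_rot: [[-0.983, -0.185, 0.0], [-0.185, 0.983, -0.0], [-0.0, -0.0, -1.0]]
ft_force: [1.3, 0.6, 1.1]
grip_width: 0.0856
gripper_force: 0.0
```

Request:
move_arm(jaw=[8.54, 8.54, 8.54, 8.54], dp=[[-0.6, -3.7, 0], [-0.6, -3.7, 0], [-0.6, -3.7, 0], [0, 0, 0]], turn=[[0, 0, 0], [0, 0, 0], [0, 0, 0], [0, 0, 0]])

```text
time_s: 2.83
position: [0.5049, -0.2491, 0.2302]
tool_rot: [[-0.983, -0.181, 0.0], [-0.181, 0.983, -0.001], [0.0, -0.001, -1.0]]
ft_force: [-0.6, 0.7, -0.3]
grip_width: 0.0854
gripper_force: 0.0
```

Request:
move_arm(jaw=[8.54, 8.54, 8.54, 8.54, 8.54, 8.54, 8.54, 8.54, 8.54, 8.54, 8.54], dp=[[-0.62, -3.72, 0], [-0.62, -3.72, 0], [-0.62, -3.72, 0], [0, 0, 0], [0, 0, 3], [0, 0, 3], [0, 0, 3], [0, 0, 3], [0, 0, 3], [0, 0, 2.3], [0, 0, 0]], turn=[[0, 0, 0], [0, 0, 0], [0, 0, 0], [0, 0, 0], [0, 0, 0], [0, 0, 0], [0, 0, 0], [0, 0, 0], [0, 0, 0], [0, 0, 0], [0, 0, 0]])

```text
time_s: 3.75
position: [0.5409, -0.3477, 0.0535]
tool_rot: [[-0.983, -0.185, -0.007], [-0.185, 0.983, 0.006], [0.005, 0.007, -1.0]]
ft_force: [-1.0, -0.9, -0.5]
grip_width: 0.0857
gripper_force: 0.0
```

```bash
python3 - <<'E'
from h import *
a,_=snap("top"); b,_=snap("side")
cv2.imwrite("pics/g.png",np.hstack([cv2.resize(a[100:260,330:490],(400,400)),cv2.resize(b[190:350,310:470],(400,400))])[...,::-1])
s=observe();print(s["position"],s["ft_force"])
E
```

```text
[ 0.54284698 -0.34957407  0.05871067] [-0.37249579 -0.170142    0.0734888 ]
```

View pics/g.png

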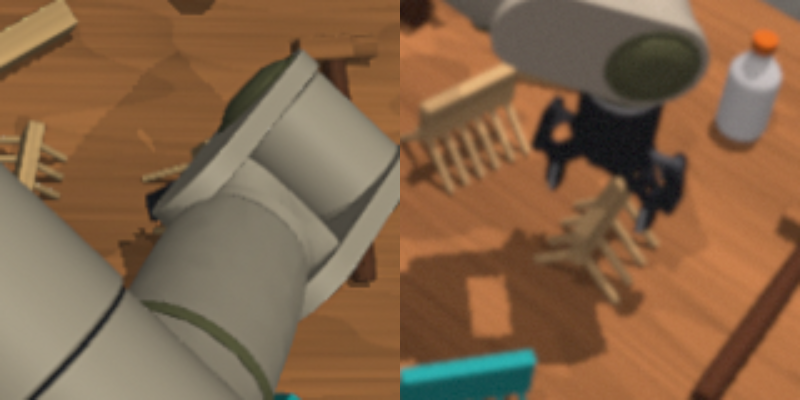

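The crop (right half) shows the fingers open on either side of the coarse comb's bar, with its middle between them. I'm centring a little in y and closing.

Request:
move_arm(jaw=[8.54, 8.54, 1, 1, 1, 1, 1, 1, 1, 1, 1, 1], dp=[[0, -0.6, 0], [0, 0, 0], [0, 0, 0], [0, 0, 0], [0, 0, 0], [0, 0, 0], [0, 0, 0], [0, 0, 0], [0, 0, 0], [0, 0, 0], [0, 0, 0], [0, 0, 0]], turn=[[0, 0, 0], [0, 0, 0], [0, 0, 0], [0, 0, 0], [0, 0, 0], [0, 0, 0], [0, 0, 0], [0, 0, 0], [0, 0, 0], [0, 0, 0], [0, 0, 0], [0, 0, 0]], force=50)

```text
time_s: 4.85
position: [0.5439, -0.3557, 0.0585]
tool_rot: [[-0.983, -0.185, 0.0], [-0.185, 0.983, -0.0], [-0.0, -0.0, -1.0]]
ft_force: [-0.4, 0.9, 1.7]
grip_width: 0.0152
gripper_force: 50.8
```

Request:
move_arm(jaw=[1, 1, 1, 1, 1, 1, 1, 1, 1], dp=[[0, 0, -1.5], [0, 0, -3], [0, 0, -3.7], [0, 0, -3.7], [0, 0, -3], [0, 0, 0], [0, 0, 0], [0, 0, 0], [0, 0, 0]], turn=[[0, 0, 0], [0, 0, 0], [0, 0, 0], [0, 0, 0], [0, 0, 0], [0, 0, 0.091], [0, 0, 0.091], [0, 0, 0.091], [0, 0, 0]])

```text
time_s: 5.6
position: [0.5437, -0.3555, 0.2069]
tool_rot: [[-0.996, 0.09, -0.001], [0.09, 0.996, 0.001], [0.001, 0.001, -1.0]]
ft_force: [-0.2, -0.4, -2.0]
grip_width: 0.0154
gripper_force: 50.3
```

Request:
move_arm(jaw=[1, 1, 1, 1, 1, 1, 1, 1, 1, 1, 1, 1], dp=[[0.2, 2, 0], [0.5, 3.5, 0], [0.5, 3.8, 0], [0.5, 4, 0], [0.5, 4, 0], [0.5, 4, 0], [0.5, 4, 0], [0.5, 4, 0], [0.5, 4, 0], [0.4, 3.5, 0], [0.3, 2.5, 0], [0, 0, 0]], turn=[[0, 0, 0], [0, 0, 0], [0, 0, 0], [0, 0, 0], [0, 0, 0], [0, 0, 0], [0, 0, 0], [0, 0, 0], [0, 0, 0], [0, 0, 0], [0, 0, 0], [0, 0, 0]])

```text
time_s: 6.6
position: [0.5283, 0.0444, 0.2072]
tool_rot: [[-0.997, 0.079, -0.001], [0.079, 0.997, 0.001], [0.001, 0.001, -1.0]]
ft_force: [-0.2, 0.5, -1.3]
grip_width: 0.0156
gripper_force: 50.4
```

```bash
python3 - <<'E'
from h import *
a,A=snap("top"); b,B=snap("side"); np.save("top1.npy",A); np.save("side1.npy",B)
cv2.imwrite("pics/c.png",np.hstack([cv2.resize(a[90:260,160:330],(400,400)),cv2.resize(b[90:260,190:360],(400,400))])[...,::-1])
s=observe();print(s["time_s"],s["position"],s["ft_force"],s["grip_width"],s["tool_rot"])
E
```

```text
6.7 [0.52896248 0.04083525 0.20714041] [ 0.93086492 -0.23157419 -0.8790942 ] 0.01571398193794849 [[-9.96587353e-01  8.25440246e-02 -3.63975154e-04]
 [ 8.25440988e-02  9.96587394e-01 -1.93848348e-04]
 [ 3.46732027e-04 -2.23230813e-04 -9.99999915e-01]]
```

View pics/c.png

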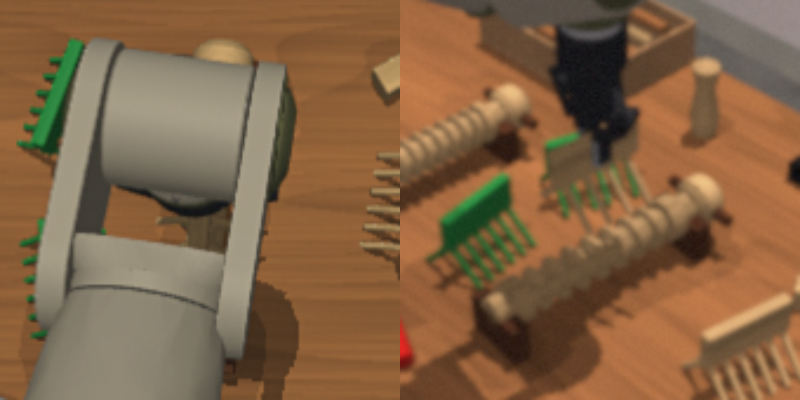

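The comb is held upright over the screw. I'm checking the bar's tilt in the grip and its lengthwise centre from the side cloud.

```bash
python3 - <<'E'
from h import *
W=np.load("side1.npy"); im=cv2.imread("pics/c.png")
m=(abs(W[...,1]-.036)<.03)&(abs(W[...,0]-.529)<.08)&(W[...,2]>.15)&(W[...,2]<.26)
P=W[m]
for b in np.arange(.46,.60,.006):
    k=(P[:,0]>=b)&(P[:,0]<b+.006)
    if k.sum()>2: print(round(b+.003,3),k.sum(),(P[k,2].min()*1e3).round(),(np.percentile(P[k,2],95)*1e3).round(1),(np.median(P[k,1])*1e3).round(1))
s=observe();print(s["position"])
E
```

```text
0.469 45 199.0 241.4 45.4
0.475 46 194.0 242.3 39.1
0.481 77 154.0 242.9 36.6
0.487 58 152.0 243.2 36.6
0.493 38 197.0 243.8 37.2
0.499 36 197.0 244.1 36.6
0.505 38 168.0 244.7 36.9
0.511 81 155.0 243.2 31.8
0.517 106 167.0 258.6 30.7
0.523 53 197.0 258.1 31.8
0.529 33 198.0 257.5 26.8
0.535 27 162.0 257.7 20.4
0.541 35 165.0 199.5 25.4
0.547 13 183.0 229.6 33.1
0.553 17 197.0 222.9 31.9
0.559 16 197.0 224.4 30.6
0.565 41 165.0 219.6 25.5
0.571 28 172.0 227.8 29.5
0.577 26 198.0 230.7 29.7
0.583 12 197.0 237.9 29.8
[0.52896248 0.04083525 0.20714041]
```

Request:
move_arm(jaw=[1, 1, 1, 1, 1, 1, 1, 1], dp=[[0, 0.9, 0], [0, 0, 0], [0, 0, 2], [0, 0, 2], [0, 0, 1.5], [0, 0, 1], [0, 0, 0], [0, 0, 0]], turn=[[0, 0, 0], [0, 0, 0], [0, 0, 0], [0, 0, 0], [0, 0, 0], [0, 0, 0], [0, 0, 0], [0, 0, 0]])

```text
time_s: 7.37
position: [0.53, 0.0485, 0.1423]
tool_rot: [[-0.996, 0.087, -0.001], [0.087, 0.996, 0.0], [0.001, 0.0, -1.0]]
ft_force: [0.8, 0.5, -0.2]
grip_width: 0.0155
gripper_force: 50.4
```

Request:
move_arm(jaw=[1, 1, 1, 1, 1, 1, 1, 1], dp=[[0.1, 0.3, 0], [0, 0, 0.6], [0, 0, 0.6], [0, 0, 0.6], [0, 0, 0.6], [0, 0, 0.6], [0, 0, 0], [0, 0, 0]], turn=[[0, 0, 0], [0, 0, 0], [0, 0, 0], [0, 0, 0], [0, 0, 0], [0, 0, 0], [0, 0, 0], [0, 0, 0]])

```text
time_s: 8.03
position: [0.529, 0.0522, 0.1119]
tool_rot: [[-0.996, 0.087, -0.001], [0.087, 0.996, 0.0], [0.001, 0.0, -1.0]]
ft_force: [0.5, -0.1, -1.8]
grip_width: 0.0155
gripper_force: 50.4
```

Request:
move_arm(jaw=[1, 1, 1, 1, 1, 1], dp=[[0, 0, 0.3], [0, 0, 0.3], [0, 0, 0.3], [0, 0, 0.2], [0, 0, 0], [0, 0, 0]], turn=[[0, 0, 0], [0, 0, 0], [0, 0, 0], [0, 0, 0], [0, 0, 0], [0, 0, 0]])

```text
time_s: 8.53
position: [0.5291, 0.0522, 0.1012]
tool_rot: [[-0.996, 0.087, -0.0], [0.087, 0.996, 0.0], [0.0, 0.0, -1.0]]
ft_force: [0.5, 0.8, -1.6]
grip_width: 0.016
gripper_force: 50.4
```

Request:
move_arm(jaw=[1, 1, 1, 1, 1, 1], dp=[[0, 0, 0.15], [0, 0, 0.15], [0, 0, 0.1], [0, 0, 0.1], [0, 0, 0], [0, 0, 0]], turn=[[0, 0, 0], [0, 0, 0], [0, 0, 0], [0, 0, 0], [0, 0, 0], [0, 0, 0]])

```text
time_s: 9.03
position: [0.5294, 0.0518, 0.0979]
tool_rot: [[-0.996, 0.086, 0.002], [0.086, 0.996, -0.001], [-0.002, -0.001, -1.0]]
ft_force: [-4.8, -1.2, 13.8]
grip_width: 0.0156
gripper_force: 52.8
```

Contact comes at TCP z 0.098, so the bar centre is about 55 mm above the axis: seated. I'm easing the load and releasing.

Request:
move_arm(jaw=[1, 1, 2, 2.4, 3, 4, 5, 5, 5, 5, 5, 5], dp=[[0, 0, -0.1], [0, 0, 0], [0, 0, 0], [0, 0, 0], [0, 0, 0], [0, 0, 0], [0, 0, 0], [0, 0, 0], [0, 0, 0], [0, 0, 0], [0, 0, 0], [0, 0, 0]], turn=[[0, 0, 0], [0, 0, 0], [0, 0, 0], [0, 0, 0], [0, 0, 0], [0, 0, 0], [0, 0, 0], [0, 0, 0], [0, 0, 0], [0, 0, 0], [0, 0, 0], [0, 0, 0]])

```text
time_s: 10.03
position: [0.5292, 0.0522, 0.0973]
tool_rot: [[-0.996, 0.087, 0.0], [0.087, 0.996, 0.0], [-0.0, 0.0, -1.0]]
ft_force: [0.5, 0.1, -0.5]
grip_width: 0.0503
gripper_force: 0.0
```

Request:
move_arm(jaw=[5, 5, 5, 5, 5, 5, 5, 5, 5, 5, 5, 5], dp=[[0, 0, -1], [0, 0, -2], [0, 0, -3], [0, 0, -3.5], [0, 0, -3.5], [0, 0, -2], [1, -4, 0], [1, -4, 0], [1, -4, 0], [1, -4, 0], [1, -4, 0], [1, -4, 0]], turn=[[0, 0, 0], [0, 0, 0], [0, 0, 0], [0, 0, 0], [0, 0, 0], [0, 0, 0], [0, 0, 0], [0, 0, 0], [0, 0, 0], [0, 0, 0], [0, 0, 0], [0, 0, 0]])

```text
time_s: 11.03
position: [0.4475, -0.1833, 0.2475]
tool_rot: [[-0.996, 0.086, 0.0], [0.086, 0.996, -0.0], [-0.0, -0.0, -1.0]]
ft_force: [2.0, -0.0, 0.5]
grip_width: 0.0501
gripper_force: 0.0
```

```bash
python3 - <<'E'
from m import *
a,A=snap("top"); b,B=snap("side")
cv2.imwrite("pics/d.png",np.hstack([cv2.resize(a[90:260,160:330],(400,400)),cv2.resize(b[90:260,190:360],(400,400))])[...,::-1])
for W in (A,B): print(barfit(W,.529,.05,zmin=.115,zmax=.15))
s=observe();print(s["time_s"],s["position"],s["ft_force"],s["grip_width"])
E
```

```text
(array([529.04370117,  53.17609406]), np.float32(-5.070345), (16.38202476501465, 116.2906494140625), np.float64(0.13325168536097165), 395)
(array([527.55023193,  49.49298477]), np.float32(-4.0205216), (21.08120346069336, 117.92586517333984), np.float64(0.12999358980641618), 338)
11.1333 [ 0.44703009 -0.18640559  0.24719551] [0.45075044 0.47433549 0.3979627 ] 0.050308833963856645
```

View pics/d.png

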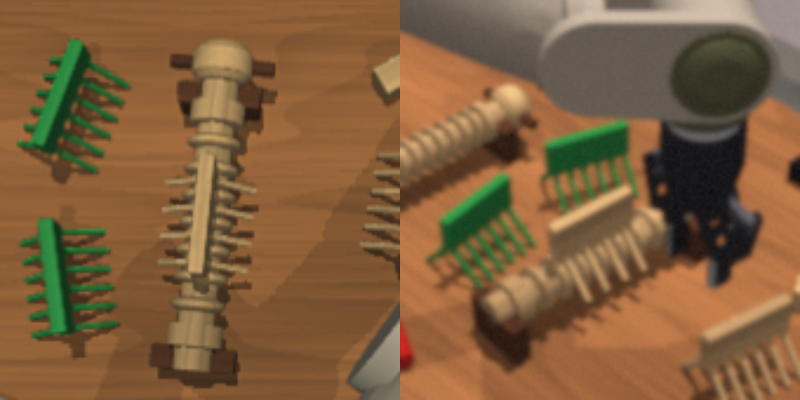

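The comb sits astride the middle screw, upright and along it. Its top is at about 133 mm, so the centre is about 55 mm above the axis, at (529, 53) mm. The fine comb is still on the bench and the gripper is clear.

```bash
python3 -c "
from rig import ticket
print(ticket.close_job())"
```

```text
the job is handed in; nothing more can be done
None
```

The coarse comb is seated astride the middle screw, which measured a 28 mm pitch; it stands upright near mid-thread. The fine comb was never moved from the bench, the spare screw is bare, and I handed the job in at about 11 s; no verdict came back.

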